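Pull down the pantry hatch with the hatch hook

ROBOT

A 6-joint arm with a two-finger parallel gripper is mounted at the origin on the work surface. World frame = base frame: x ahead of the robot, y to its left, z up, the work surface at z = 0. Lengths are in m, angles in degrees, forces in N, time in s.
With the tool pointing down it reaches from about 0.375 to 0.9 m from the base axis. Payload 3.1 kg.
Tool frame: the origin (TCP) lies at the very end of the fingers, on their centre line; the grasp point (between the pads) lies grip_point_offset behind it (grip_point_offset is the distance from the TCP to the grasp point, in m); z points along the fingers, y is the line along which they close (so a half turn about z gives the same grasp; the last joint's range is limited). The gripper opens to 87 mm and grips with 3 to 60 N. Pads are 19 mm wide; open, the fingers measure 117 mm over their backs; the gripper's body (75 mm by 190 mm) begins 51 mm behind the grasp point.
Start: joints at [64.486, 30.224, 82.088, -0, 67.689, -10.227], TCP at [0.165, 0.603, 0.202] pointing down, gripper open.
Joint ranges: [-176.69, 176.69], [-43.24, 126.21], [12.49, 139.97], [-82, 262], [0, 151.66], [-163.58, 163.58]. Speed limits (degrees/s): [159.86, 159.86, 180, 180, 180, 180].

INTERFACE

Orientations are given as a 3x3 rotation matrix whose columns are the frame's x, y, z axes.
In Python, from rig import * gives the robot as it stands.
- The arm moves only by the tool move_arm, never from a script. Its argument "increments" is a list of rows, each a list of 3 entries, a list of its own where there are three numbers: the shift along the tool's x, y, z in units of 30 mm (1.0 is 30 mm), then the turn, a rotation vector about the tool's x, y, z in units of 120 degrees (1.0 is 120 degrees), then the closure, from 0 (fully open) to 1 (shut). A call has 1 to 20 rows; each row shifts and turns the commanded pose from where the row before left it, along the tool's axes as they then stand; what a row does not reach is not made up. A row lasts 1/12 s, in which the tool goes at most 41.7 mm and 7.16 degrees, less where a joint would pass 70% of its speed; a pose out of reach is approached as far as the arm can. A call with a number of a shift or a turn outside -1 to 1 is refused whole. A call with a gripper value outside its range is refused whole. The fingers move at their own pace and stop on an object; the grip force is fixed at half the most. Time passes only in rows, so rows that do not move let the fingers close. It gives the time, the measured TCP pose, the force, the opening and the grip force at its end, in the units of the state.
- read_state(): the state, without advancing time (a new reading comes with each control period).
- capture(name): name is "scene" or "top"; returns a dict with "img" (400x640x3 uint8, red, green, blue), "mtx" (3x3 intrinsics, pixels), "eye" and "rotation" of the camera in the world. Camera axes: x right, y down, z forward; pixel columns grow to the right and rows downward; lengths in m; the calibration is good to about 2 mm. A picture is of the moment at which its call begins. There is no depth.
- hand_in(): hands the job in; it is judged then, once.
Trained networks look in a picture, given as the dict that the camera call returned (one of the last four; its "shot" number tells which), for a name from the list of things; names that differ only in an ending like _2 or _b are one class to them, and where a whole thing is asked for, a point or a joint stands for the part that bears it (a point fixed in the world has none). Each returns a list of dicts, best first, with "confidence" (0 to 1); they miss things now and then, are a little off and sometimes report something else, mostly with a low value. They report only what shows in the picture. A call takes as long as a camera call. They do not tell look-alikes from the thing itself.
- search_frame(picture, label): "extent" ([left, top, right, bottom] as shares, 0 to 1, of the picture: columns of its width, rows of its height, round what is visible of it).
- pinpoint(picture, label): "xy" ([column, row] as shares, 0 to 1, of the picture: columns of its width, rows of its height: a listed point, or the origin of a listed thing).
The state is a dict: "time_s": time; "joint_positions": joint angles; "qvel": joint speeds; "tau": joint torques, N m; "position": TCP position; "tcp_rot": TCP orientation; "force": force on the tool from outside, world axes, zero at the start; "moment": the same for the moment, N m; "opening": opening from 0.0 (shut) to 1.0 (fully open); "grasp_force": force on a finger pad.
Only numpy, scipy, OpenCV 4.12 (cv2) and the standard library are available. Lean on these libraries where they do the work, as an engineer would, in place of code of your own. Each camera call takes 0.05 s, during which the arm holds its last target. There are 200 camera calls.

TASK

Lift the wooden-handled hatch hook out of its holder in the pantry tray by its steel neck, lay it flat on the cork mat and let go, then take it again by the handle so that it reaches in under the wire rack. Hook it into the steel ring high on the cabinet's hatch and pull the hatch all the way down with the hook, never touching the hatch with the gripper. Leave the hatch down and the hook lying flat on the cork mat, and do not disturb the things in the tray.

Things in the scene. Friction and masses are not known exactly. Their poses are not given: they have to be found in the camera images.
- pole_mid (a point): Centre of the loose hatch hook, 198 mm long, 110 g, mid-thickness. x runs to the hook end, z up as it lies. Along x: wooden handle -100 to +25 mm (22 wide, 26 high), flat steel neck +25 to +98 mm (10 wide, 14 high); at +94 mm a round 8 mm prong stands out along -y, ending 52 mm from the axis. It starts with its handle in the tray's holder; only neck and prong can be gripped there.
- hook (a point): Middle of the free length of the hook's prong: +94 mm in x, -27 mm in y from pole_mid; same axes.
- ring (a point): Centre of the steel ring fixed high on the hatch's front: 38 mm inner diameter, 6 mm bar, 38 mm out from the hatch's middle plane. Axes turn with the hatch: -x points out of its front, y runs along the hinge and is the ring's own axis (the prong is threaded along y, from either side), z points from the hinge to the top edge.
- hinge (a point): Middle of the hatch's bottom hinge on the fixed cabinet, 120 mm above the bench: x into the cabinet, y along the hinge, z up. The ring's centre is at x -38, z +150 mm from here with the hatch shut. Hatch: wooden panel 310 mm wide, 16 thick, 185 high. Cabinet 340 mm wide, 335 high.
- hatch (a joint): Hinge angle of the hatch in rad: 0 shut and upright, grows as the top comes out and down, stop at 1.40 (nearly level). A stiff hinge: it stays where it is left and takes about 4 N at the ring to move (less when low).
- mat: Cork mat fixed on the bench, 220 (x) x 200 (y) x 4 mm; origin at the centre of its underside, x and y along its edges.
- tray: Wooden pantry tray fixed on the bench, 340 (x) x 270 (y) mm, rim 22 mm high, floor 5 mm; origin at the centre of its underside. The white hook holder is part of it: 58 x 130 mm, 62 high, centred at x -100, y -55 mm. Its slot runs along y, open at top and ends, floor 30 mm up, 4 mm free each side of the handle, walls 6 mm higher than it: the hook lifts straight up.
- lunchbox: Grey plastic lunchbox, 109 x 134 x 56 mm, standing loose in the tray; origin at the centre of its underside. Leave alone.
- bottle: Yellow aluminium drink bottle, 66 mm diameter, 195 mm high, loose in the tray; origin at the centre of its underside. Leave alone.
- pod: Teal silicone snack pod, 74 mm diameter, 64 mm high, loose in the tray; origin at the centre of its underside. Leave alone.
- glassjar: Small round glass container with white lid, 72 mm diameter, 62 mm high, loose in the tray; origin at the centre of its underside. Leave alone.
- rack_edge (a point): Middle of the front rod of the wire rack that roofs the space before the hatch (rods 5 to 6 mm thick, 40 mm apart, from the cabinet top to here, 280 mm wide). 327 mm above the bench, 57 mm above the ring's centre and 84 mm farther out than it with the hatch shut, so a gripper cannot get to the ring: the hook must reach in below.
Not all that is in view belongs to the job. What is shaped like the part that bears pole_mid but pink or turquoise is not meant.

How it is judged (in metres and radians):
On the way, in this order (a step that is already met when the one before it is completed fails the run):
1. the hatch hook has been laid flat on the cork mat and let go (x of pole_mid in the frame of mat between -0.11 and 0.11 m and y of pole_mid in the frame of mat between -0.1 and 0.1 m and height (world z) of pole_mid below 0.024 m and contact force between the fingers and pole below 0.2 N and linear speed of pole below 0.02 m/s), for 0.2 s.
2. the prong is through the ring while the hatch is still up (distance between hook and ring below 0.025 m and value of joint hatch below 0.5 rad), for 0.1 s.
3. the hatch is fully down with the prong still in the ring (value of joint hatch above 1.27 rad and distance between hook and ring below 0.027 m), for 0.1 s.
At the end, for the whole second after the job is handed in: The hatch is down, within 0.15 rad of its stop; the hatch hook lies flat and still, its centre over the cork mat and no more than 24 mm above the bench (value of joint hatch above 1.25 rad and x of pole_mid in the frame of mat between -0.11 and 0.11 m and y of pole_mid in the frame of mat between -0.1 and 0.1 m and height (world z) of pole_mid below 0.024 m and linear speed of pole below 0.02 m/s); the robot touches nothing.
It fails at once if the gripper or arm touches the hatch (contact force between any of the fingers, the arm and hatch above 1 N).
It fails at once if a thing in the tray is disturbed (distance of any of lunchbox, bottle, pod, glassjar from where it was at the start of the episode above 0.03 m or angle between bottle's own z axis and vertical above 0.4 rad).
It also fails if it takes over 69 s, if anything falls off the work surface, if the arm or the gripper's body presses on something with over 40 N, if the wrist force passes 120 N, or if a joint passes its speed limit or range.

## Working session

There is one attempt and no reset: what is moved stays moved. The work goes in short steps, Python scripts to look and compute and a tool call to move; the robot and the scene stay as the last step left them, time stands still between calls to the robot, and variables do not carry over. Pictures are saved under pics/ and viewed, at most 10 in all, crops included, and the job is handed in when it is done.

Besides the shell and the picture viewer there is one more tool, called after "Emit:" as name(argument=value, ...) on one line, values as JSON. move_arm: Moves the arm, as the interface text tells. Its arguments: {"type":"object","properties":{"increments":{"type":"array"}},"required":["increments"]}

```bash
ls; mkdir -p pics; cat > h.py <<'E'
from rig import *
import numpy as np, cv2
def ray(c,uv):
    d=np.linalg.inv(c["mtx"])@np.array([uv[0],uv[1],1.0]); d=np.array(c["rotation"])@d
    return np.array(c["eye"]),d/np.linalg.norm(d)
def atz(c,uv,z):
    e,d=ray(c,uv); return e+d*(z-e[2])/d[2]
def tri(c1,u1,c2,u2):
    e1,d1=ray(c1,u1);e2,d2=ray(c2,u2)
    A=np.stack([d1,-d2],1);s=np.linalg.lstsq(A,e2-e1,rcond=None)[0]
    p=e1+s[0]*d1;q=e2+s[1]*d2
    return (p+q)/2,np.linalg.norm(p-q)
def proj(c,p):
    x=np.array(c["mtx"])@(np.array(c["rotation"]).T@(np.array(p)-np.array(c["eye"]))); return x[:2]/x[2]
E
python3 - <<'E'
from h import *
np.set_printoptions(precision=3,suppress=True)
s=capture("scene");t=capture("top")
for n,c in(("s",s),("t",t)):
    cv2.imwrite(f"pics/{n}0.png",c["img"][:,:,::-1]); print(n,c["eye"],np.array(c["rotation"]).tolist(),c["mtx"][0])
for l in["pole_mid","hook","ring","hinge","mat","tray","rack_edge","lunchbox","bottle","pod","glassjar"]:
    r={}
    for n,c in(("s",s),("t",t)):
        r[n]=[(np.array(k["xy"])*[640,400],round(k["confidence"],2)) for k in pinpoint(c,l)][:4]
    print(l,r)
    if r["s"] and r["t"]: print("   ",*tri(s,r["s"][0][0],t,r["t"][0][0]))
print(read_state())
E
```

```text
pics
s [ 1.447 -0.161  0.968] [[-0.04402828582518073, 0.6034115558957124, -0.7962135418710307], [0.99873817593902, 0.0458567644369471, -0.02047469358435255], [0.024157110118865052, -0.7961103261275347, -0.6046691514074577]] [447.345   0.    316.498]
t [ 0.395 -0.17   1.412] [[0.018207514222503243, -0.9984943964349169, 0.05174385677457762], [-0.9998063830952466, -0.01856885395628956, -0.006511066329766901], [0.007462087364670605, -0.05161528795638604, -0.9986391637129705]] [371.965   0.    316.527]
pole_mid {'s': [(array([151.104, 257.88 ]), 0.94), (array([256.32, 233.8 ]), 0.66), (array([259.328, 200.08 ]), 0.64)], 't': [(array([448.704, 190.8  ]), 0.74), (array([368.832, 266.32 ]), 0.65), (array([368.704, 209.4  ]), 0.57)]}
    [ 0.507 -0.679  0.004] 0.005734686205005138
hook {'s': [(array([181.12, 263.88]), 0.98), (array([266.496, 184.8  ]), 0.51)], 't': [(array([345.088, 201.12 ]), 0.73), (array([421.12, 185.88]), 0.7), (array([365.888, 292.4  ]), 0.6)]}
    [ 0.509 -0.426  0.023] 0.2955372147179728
ring {'s': [(array([489.024, 229.   ]), 0.87)], 't': [(array([181.504, 144.32 ]), 
[... 1205 characters left out ...]
 269.2  ]), 0.79), (array([488.512, 229.4  ]), 0.54), (array([270.208, 294.88 ]), 0.39)], 't': [(array([361.92, 184.  ]), 0.79)]}
    [ 0.527 -0.344  0.   ] 0.015491742071421245
{'time_s': 1.2, 'joint_positions': array([ 64.486,  30.224,  82.088,   0.001,  67.691, -10.229]), 'qvel': array([ 0.097, -0.01 , -0.019,  0.09 ,  0.055, -0.152]), 'tau': array([ -0.   , -44.002, -17.698,   0.064,   0.05 ,   0.   ]), 'position': array([0.165, 0.603, 0.202]), 'tcp_rot': array([[-0.965,  0.264, -0.   ],
       [ 0.264,  0.965, -0.   ],
       [ 0.   , -0.   , -1.   ]]), 'force': array([ 0.933, -0.237, -0.243]), 'moment': array([ 0.043, -0.023,  0.066]), 'grasp_force': 0.0, 'opening': 0.9983752865654735}
```

View pics/s0.png

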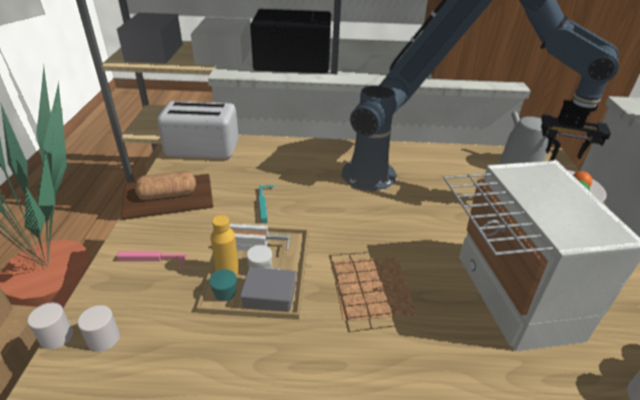

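View pics/t0.png

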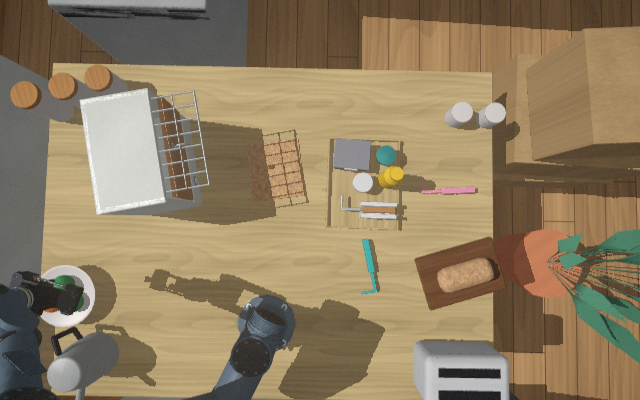

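```bash
python3 - <<'E'
from h import *
c=capture("top");s=capture("scene")
a=cv2.resize(c["img"][130:235,240:410],(800,494),interpolation=cv2.INTER_CUBIC)
cv2.imwrite("pics/t1.png",a[:,:,::-1])
b=cv2.resize(s["img"][205:325,190:340],(750,600),interpolation=cv2.INTER_CUBIC)
cv2.imwrite("pics/s1.png",b[:,:,::-1])
E
```

```text
(no output)
```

View pics/t1.png

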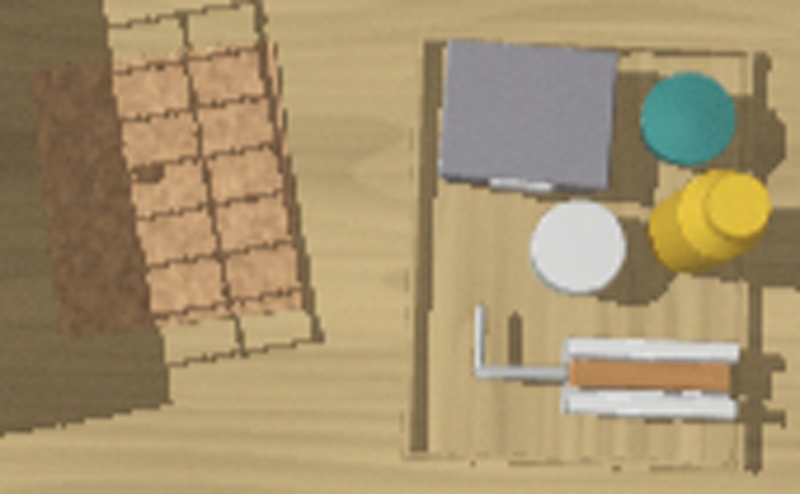

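View pics/s1.png

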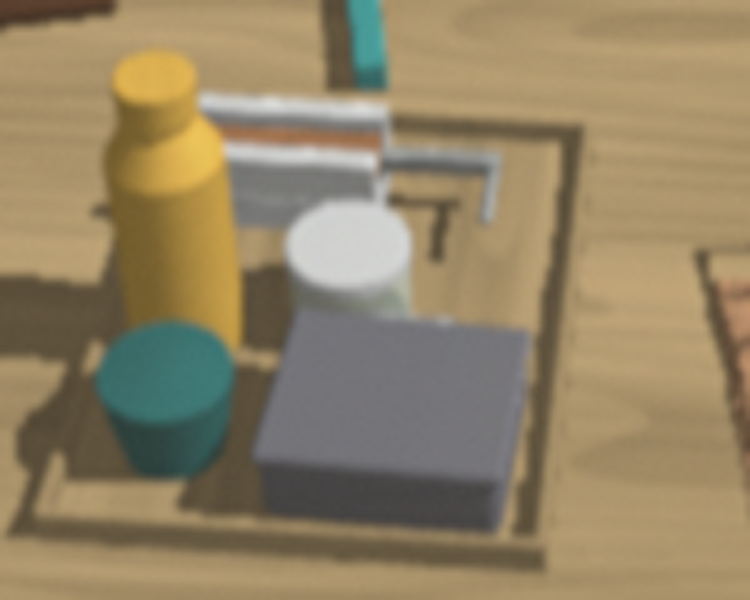

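Candidates: wooden hook in the white holder (top 370,210; scene ~265,238), turquoise hook (top 370,265; scene 263,203) and pink hook (top 449,190; scene 151,257). By the description it is the wooden one; the crop shows a wooden handle between the white walls, with the neck running to (342,209) and the prong tip at (341.5,195.5).

```bash
python3 - <<'E'
from h import *
import rig
np.set_printoptions(precision=4,suppress=True)
t=capture("top");s=capture("scene")
f=lambda u,v:(240+u/4.706,130+v/4.706)
g=lambda u,v:(190+u/5,205+v/5)
for n,p,z in(("corner",f(481,373),.043),("prongtip",f(479,308),.043),("neckmid",f(522,373),.05),("handle in",f(570,374),.056),("handle out",f(730,376),.056),("jar",f(578,247),.067)):
    print(n,atz(t,p,z))
print("corner scene",atz(s,g(495,160),.043),"tip scene",atz(s,g(489,218),.043))
for n,p,z in(("cab1",(81,102),.335),("cab2",(148,90),.335),("cab3",(97,214),.335),("cab4",(163,202),.335),("rackA",(195,92),.327),("rackB",(208,187),.327)):
    print(n,atz(t,p,z))
for n,p in(("mA",f(270,45)),("mB",f(303,305)),("mC",f(38,68)),("mD",f(68,333))): print(n,atz(t,p,.004))
print(grip_point_offset)
for z,p in((.27,(181.5,144.3)),(.327,(201.5,139.8)),(.12,(179.3,152.7))): print(atz(t,p,z))
for z,p in((.27,(489,229)),(.327,(468.6,210.8)),(.12,(491.1,271.8))): print(atz(s,p,z))
E
```

```text
corner [ 0.4288 -0.2743  0.043 ]
prongtip [ 0.4797 -0.272   0.043 ]
neckmid [ 0.4292 -0.3057  0.05  ]
handle in [ 0.4289 -0.3424  0.056 ]
handle out [ 0.4297 -0.4666  0.056 ]
jar [ 0.5268 -0.346   0.067 ]
corner scene [ 0.4285 -0.2677  0.043 ] tip scene [ 0.4799 -0.2665  0.043 ]
cab1 [0.7212 0.5169 0.335 ]
cab2 [0.7609 0.3231 0.335 ]
cab3 [0.3949 0.4545 0.335 ]
cab4 [0.433  0.2663 0.335 ]
rackA [0.7605 0.188  0.327 ]
rackB [0.4795 0.1403 0.327 ]
mA [ 0.6928 -0.102   0.004 ]
mB [ 0.4819 -0.133   0.004 ]
mC [0.6703 0.0856 0.004 ]
mD [0.4558 0.0555 0.004 ]
0.0187
[0.6147 0.2427 0.27  ]
[0.6182 0.164  0.327 ]
[0.6138 0.3034 0.12  ]
[0.6162 0.2348 0.27  ]
[0.6221 0.1717 0.327 ]
[0.6108 0.28   0.12  ]
```

Emit:
move_arm(increments=[[[0, 0, -0.6], [0, 0, 0.06], 0], [[0, 0, -0.6], [0, 0, 0.06], 0], [[0, 0, -0.6], [0, 0, 0.06], 0], [[0, 0, -0.6], [0, 0, 0.06], 0], [[0, 0, -0.6], [0, 0, 0.06], 0], [[0, 0, -0.6], [0, 0, 0.06], 0], [[0, 0, -0.6], [0, 0, 0.06], 0], [[0, 0, -0.6], [0, 0, 0.06], 0], [[0, 0, -0.6], [0, 0, 0.06], 0], [[0, 0, -0.6], [0, 0, 0.06], 0], [[0, 0, 0], [0, 0, 0.02], 0]])

```text
time_s: 2.32
position: [0.1655, 0.6046, 0.3862]
tcp_rot: [[-0.007, 1.0, 0.004], [1.0, 0.007, 0.008], [0.008, 0.004, -1.0]]
force: [-0.9, -0.1, 0.2]
opening: 1.002
grasp_force: 0.0
```

Emit:
move_arm(increments=[[[-1, 0.55, 0], [0, 0, 0], 0], [[-1, 0.55, 0], [0, 0, 0], 0], [[-1, 0.55, 0], [0, 0, 0], 0], [[-1, 0.55, 0], [0, 0, 0], 0], [[-1, 0.55, 0], [0, 0, 0], 0], [[-1, 0.55, 0], [0, 0, 0], 0], [[-1, 0.55, 0], [0, 0, 0], 0], [[-1, 0.55, 0], [0, 0, 0], 0], [[-1, 0.55, 0], [0, 0, 0], 0], [[-1, 0.55, 0], [0, 0, 0], 0], [[-1, 0.55, 0], [0, 0, 0], 0], [[-1, 0.55, 0], [0, 0, 0], 0], [[-1, 0.55, 0], [0, 0, 0], 0], [[-1, 0.55, 0], [0, 0, 0], 0], [[-1, 0.55, 0], [0, 0, 0], 0], [[-1, 0.55, 0], [0, 0, 0], 0], [[-1, 0, 0], [0, 0, 0], 0], [[-1, 0, 0], [0, 0, 0], 0], [[-1, 0, 0], [0, 0, 0], 0], [[-1, 0, 0], [0, 0, 0], 0]])

```text
time_s: 3.98
position: [0.4357, 0.0047, 0.3817]
tcp_rot: [[-0.012, 1.0, 0.0], [1.0, 0.012, 0.0], [-0.0, 0.0, -1.0]]
force: [-0.7, -0.3, -0.0]
opening: 0.998
grasp_force: 0.0
```

Emit:
move_arm(increments=[[[-1, 0, 0], [0, 0, 0], 0.4], [[-1, 0, 0], [0, 0, 0], 0.4], [[-1, 0, 0], [0, 0, 0], 0.4], [[-1, 0, 0.3], [0, 0, 0], 0.4], [[-1, 0, 0.5], [0, 0, 0], 0.4], [[-1, 0, 0.7], [0, 0, 0], 0.4], [[-1, 0, 0.7], [0, 0, 0], 0.4], [[-1, 0, 0.7], [0, 0, 0], 0.4], [[-1, 0, 0.7], [0, 0, 0], 0.4], [[-1, 0, 0.7], [0, 0, 0], 0.4], [[-0.4, 0, 0.7], [0, 0, 0], 0.4], [[0, 0, 0.8], [0, 0, 0], 0.4], [[0, 0, 0.8], [0, 0, 0], 0.4], [[0, 0, 0.8], [0, 0, 0], 0.4], [[0, 0, 0.5], [0, 0, 0], 0.4], [[0, 0, 0.3], [0, 0, 0], 0.4], [[0, 0, 0], [0, 0, 0], 0.4]])

```text
time_s: 5.4
position: [0.4388, -0.3049, 0.1338]
tcp_rot: [[-0.012, 1.0, -0.003], [1.0, 0.012, 0.003], [0.003, -0.003, -1.0]]
force: [-0.3, 0.7, -0.3]
opening: 0.6
grasp_force: 0.0
```

Emit:
move_arm(increments=[[[-0.2, -0.3, 0], [0, 0, 0], 0.4], [[0, 0, 0.6], [0, 0, 0], 0.4], [[0, 0, 0.6], [0, 0, 0], 0.4], [[0, 0, 0.6], [0, 0, 0], 0.4], [[0, 0, 0.6], [0, 0, 0], 0.4], [[0, 0, 0.5], [0, 0, 0], 0.4], [[0, 0, 0.3], [0, 0, 0], 0.4], [[0, 0, 0.2], [0, 0, 0], 0.4], [[0, 0, 0], [0, 0, 0], 0.4]])

```text
time_s: 6.15
position: [0.4307, -0.3124, 0.0335]
tcp_rot: [[-0.012, 1.0, -0.0], [1.0, 0.012, -0.0], [-0.0, -0.0, -1.0]]
force: [-0.7, -0.2, 0.5]
opening: 0.602
grasp_force: 0.0
```

```bash
python3 - <<'E'
from h import *
print(read_state()["position"],read_state()["force"])
c=capture("top");s=capture("scene")
a=cv2.resize(c["img"][150:240,310:430],(533,400),interpolation=cv2.INTER_CUBIC)
cv2.imwrite("pics/2.png",a[:,:,::-1])
E
```

```text
[ 0.43071897 -0.31236489  0.03347515] [-0.72321878 -0.22062542  0.54166814]
```

View pics/2.png

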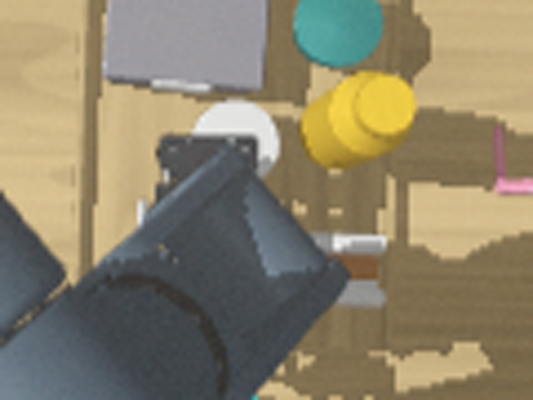

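The gripper is over the neck, the prong tip is visible at (140,215) of the crop, and the jar and bottle have not moved. Closing and lifting.

Emit:
move_arm(increments=[[[0, 0, 0.05], [0, 0, 0], 1], [[0, 0, 0], [0, 0, 0], 1], [[0, 0, 0], [0, 0, 0], 1], [[0, 0, 0], [0, 0, 0], 1], [[0, 0, 0], [0, 0, 0], 1], [[0, 0, 0], [0, 0, 0], 1], [[0, 0, -0.1], [0, 0, 0], 1], [[0, 0, -0.3], [0, 0, 0], 1], [[0, 0, -0.4], [0, 0, 0], 1], [[0, 0, -0.4], [0, 0, 0], 1], [[0, 0, -0.4], [0, 0, 0], 1], [[0, 0, -0.4], [0, 0, 0], 1], [[0, 0, -0.4], [0, 0, 0], 1], [[0, 0, -0.4], [0, 0, 0], 1], [[0, 0, -0.4], [0, 0, 0], 1], [[0, 0, -0.2], [0, 0, 0], 1], [[0, 0, 0], [0, 0, 0], 1]])

```text
time_s: 7.67
position: [0.4317, -0.3128, 0.136]
tcp_rot: [[-0.012, 1.0, 0.003], [1.0, 0.012, -0.003], [-0.003, 0.003, -1.0]]
force: [0.1, -0.2, -0.4]
opening: 0.007
grasp_force: 0.0
```

```bash
python3 - <<'E'
from h import *
c=capture("top");s=capture("scene")
a=cv2.resize(c["img"][150:240,310:430],(533,400),interpolation=cv2.INTER_CUBIC)
b=cv2.resize(s["img"][195:325,190:340],(462,400),interpolation=cv2.INTER_CUBIC)
im=np.hstack([a[:,:330],b]);print(im.shape)
cv2.imwrite("pics/3.png",im[:,:,::-1])
for l in("pole_mid","hook"):
  for n,k in(("t",c),("s",s)): print(l,n,[(np.array(q["xy"])*[640,400],q["confidence"]) for q in pinpoint(k,l)])
E
```

```text
(400, 792, 3)
pole_mid t [(array([371.2 , 265.12]), 0.65), (array([446.976, 190.2  ]), 0.63)]
pole_mid s [(array([152.192, 256.48 ]), 0.73)]
hook t [(array([423.616, 186.32 ]), 0.77), (array([369.984, 291.4  ]), 0.74), (array([346.304, 203.6  ]), 0.55)]
hook s [(array([182.976, 262.12 ]), 0.77), (array([289.6 , 242.08]), 0.58)]
```

View pics/3.png

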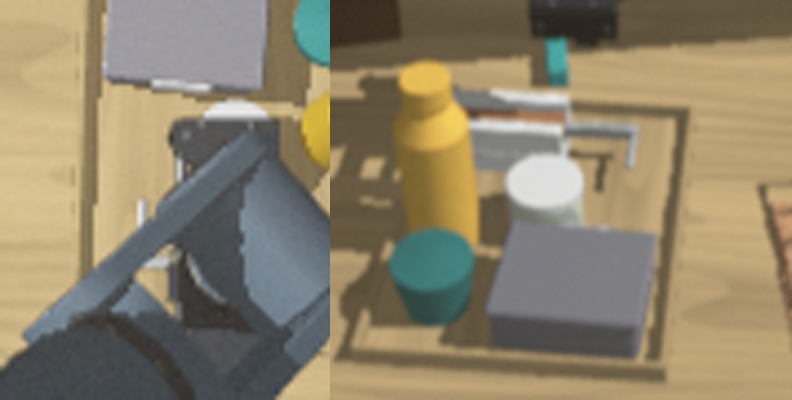

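The hook is still in the holder, undisturbed (neck at crop (575..635,130)), so the fingers had not closed before the lift began. Retrying with a longer wait.

Emit:
move_arm(increments=[[[0, -0.05, 0], [0, 0, 0], 0.5], [[0, 0, 0], [0, 0, 0], 0.5], [[0, 0, 0], [0, 0, 0], 0.5], [[0, 0, 0], [0, 0, 0], 0.5], [[0, 0, 0], [0, 0, 0], 0.5], [[0, 0, 0], [0, 0, 0], 0.5]])

```text
time_s: 8.47
position: [0.4293, -0.312, 0.134]
tcp_rot: [[-0.012, 1.0, 0.0], [1.0, 0.012, -0.0], [-0.0, 0.0, -1.0]]
force: [0.1, -0.1, 0.3]
opening: 0.374
grasp_force: 0.0
```

Emit:
move_arm(increments=[[[0, 0, 0.2], [0, 0, 0], 0.5], [[0, 0, 0.6], [0, 0, 0], 0.5], [[0, 0, 0.6], [0, 0, 0], 0.5], [[0, 0, 0.6], [0, 0, 0], 0.5], [[0, 0, 0.6], [0, 0, 0], 0.5], [[0, 0, 0.5], [0, 0, 0], 0.5], [[0, 0, 0.3], [0, 0, 0], 1], [[0, 0, 0], [0, 0, 0], 1], [[0, 0, 0], [0, 0, 0], 1], [[0, 0, 0], [0, 0, 0], 1], [[0, 0, 0], [0, 0, 0], 1], [[0, 0, 0], [0, 0, 0], 1], [[0, 0, 0], [0, 0, 0], 1], [[0, 0, 0], [0, 0, 0], 1], [[0, 0, 0], [0, 0, 0], 1], [[0, 0, 0], [0, 0, 0], 1], [[0, 0, 0], [0, 0, 0], 1]])

```text
time_s: 9.88
position: [0.4293, -0.312, 0.0321]
tcp_rot: [[-0.012, 1.0, 0.0], [1.0, 0.012, -0.0], [-0.0, 0.0, -1.0]]
force: [0.4, 0.4, -0.3]
opening: 0.002
grasp_force: 0.0
```

```bash
python3 - <<'E'
from h import *
c=capture("top");s=capture("scene")
b=cv2.resize(s["img"][195:285,230:320],(600,600),interpolation=cv2.INTER_CUBIC)
cv2.imwrite("pics/4.png",b[:,:,::-1])
print(proj(s,read_state()["position"]),proj(s,(.429,-.312,.043)),read_state()["opening"],read_state()["grasp_force"])
E
```

```text
[274.69530189 239.14811697] [274.58933483 236.42214433] 0.004953135900139617 0.0
```

View pics/4.png

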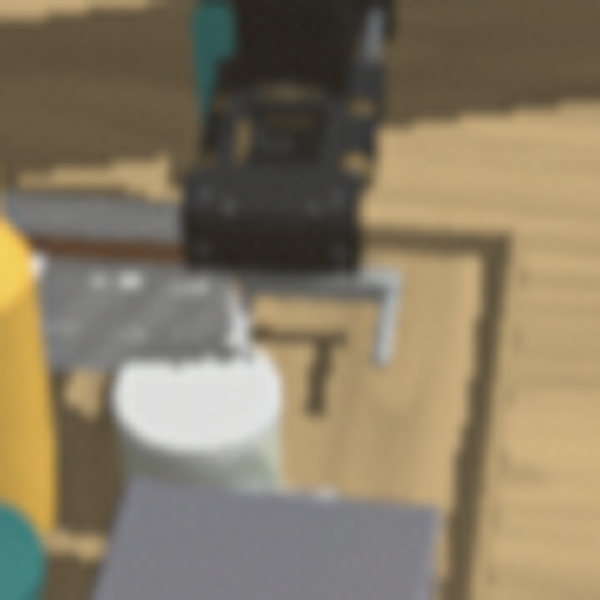

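```bash
python3 - <<'E'
from h import *
c=capture("top");s=capture("scene")
P=lambda *p:((proj(s,p)-[230,195])*6.667).round()
print("body near bottom",P(.524,-.312-.0375,.102),P(.524,-.312+.0375,.102))
print("finger tip",P(.444,-.322,.032),P(.444,-.302,.032))
print("neck",P(.429,-.342,.043),P(.429,-.273,.043), "prong tip",P(.481,-.273,.043))
print(tri(c,(342.2,209.3),s,(289,237)), tri(c,(341.8,195.5),s,(287.8,248.6)))
st=read_state(); print(st["position"],st["force"],st["opening"])
a=cv2.resize(c["img"][180:240,320:410],(750,500),interpolation=cv2.INTER_CUBIC)
cv2.imwrite("pics/5.png",a[:,:,::-1])
E
```

```text
body near bottom [178. 318.] [355. 327.]
finger tip [272. 315.] [316. 317.]
neck [232. 273.] [382. 280.] prong tip [371. 358.]
(array([ 0.42849204, -0.27098689,  0.04313863]), np.float64(0.0065647936673403915)) (array([ 0.4794029 , -0.26931702,  0.0426535 ]), np.float64(0.005536587031372169))
[ 0.42931758 -0.31199258  0.03201899] [ 0.27739779 -0.2405943  -0.15012533] 0.008754779963732782
```

View pics/5.png

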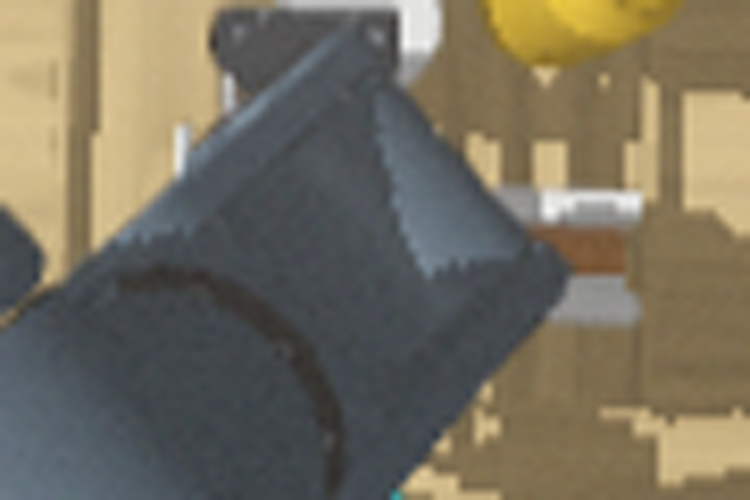

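The picture shows the gripper's body about 30 mm higher than the stated pose predicts: the block's lower edge is at row 265 instead of 318, and no fingertip is in front of the neck. So the fingers probably closed above the neck. I'll open, go 20 mm lower (safe either way) and close again.

Emit:
move_arm(increments=[[[0, 0, 0], [0, 0, 0], 0.5], [[0, 0, 0], [0, 0, 0], 0.5], [[0, 0, 0], [0, 0, 0], 0.5], [[0, 0, 0], [0, 0, 0], 0.5], [[0, 0, 0], [0, 0, 0], 0.5], [[0, 0, 0], [0, 0, 0], 0.5], [[0, 0, 0.2], [0, 0, 0], 0.5], [[0, 0, 0.2], [0, 0, 0], 0.5], [[0, 0, 0.2], [0, 0, 0], 0.5], [[0, 0, 0.07], [0, 0, 0], 1], [[0, 0, 0], [0, 0, 0], 1], [[0, 0, 0], [0, 0, 0], 1], [[0, 0, 0], [0, 0, 0], 1], [[0, 0, 0], [0, 0, 0], 1], [[0, 0, 0], [0, 0, 0], 1], [[0, 0, 0], [0, 0, 0], 1], [[0, 0, 0], [0, 0, 0], 1], [[0, 0, 0], [0, 0, 0], 1]])

```text
time_s: 11.58
position: [0.4295, -0.3121, 0.0122]
tcp_rot: [[-0.012, 1.0, 0.0], [1.0, 0.012, -0.0], [-0.0, 0.0, -1.0]]
force: [0.1, -0.3, 1.7]
opening: 0.109
grasp_force: 30.0
```

Emit:
move_arm(increments=[[[0, 0, 0], [0, 0, 0], 0.7], [[0, 0, 0], [0, 0, 0], 0.7], [[0, 0, 0], [0, 0, 0], 0.7], [[0, 0, 0.1], [0, 0, 0], 0.7], [[0, 0, 0.1], [0, 0, 0], 1], [[0, 0, 0], [0, 0, 0], 1], [[0, 0, 0], [0, 0, 0], 1], [[0, 0, 0], [0, 0, 0], 1], [[0, 0, 0], [0, 0, 0], 1], [[0, 0, 0], [0, 0, 0], 1], [[0, 0, 0], [0, 0, 0], 1], [[0, 0, -0.1], [0, 0, 0], 1], [[0, 0, -0.2], [0, 0, 0], 1], [[0, 0, -0.3], [0, 0, 0], 1], [[0, 0, -0.4], [0, 0, 0], 1], [[0, 0, -0.4], [0, 0, 0], 1], [[0, 0, -0.4], [0, 0, 0], 1], [[0, 0, -0.4], [0, 0, 0], 1], [[0, 0, -0.4], [0, 0, 0], 1], [[0, 0, -0.4], [0, 0, 0], 1]])

```text
time_s: 13.25
position: [0.4293, -0.312, 0.0975]
tcp_rot: [[-0.012, 1.0, 0.001], [1.0, 0.012, -0.001], [-0.001, 0.001, -1.0]]
force: [1.3, -0.6, -0.5]
opening: 0.114
grasp_force: 30.0
```

Emit:
move_arm(increments=[[[0, 0, -0.3], [0, 0, 0], 1], [[0, 0, 0], [0, 0, 0], 1]])

```text
time_s: 13.42
position: [0.4304, -0.3131, 0.1074]
tcp_rot: [[-0.012, 1.0, 0.003], [1.0, 0.012, -0.004], [-0.004, 0.003, -1.0]]
force: [0.4, -0.9, -1.7]
opening: 0.112
grasp_force: 30.0
```

```bash
python3 - <<'E'
from h import *
c=capture("top");s=capture("scene")
a=cv2.resize(c["img"][150:240,310:430],(533,400),interpolation=cv2.INTER_CUBIC)
b=cv2.resize(s["img"][195:325,190:340],(462,400),interpolation=cv2.INTER_CUBIC)
im=np.hstack([a[:,:330],b])
cv2.imwrite("pics/6.png",im[:,:,::-1])
E
```

```text
(no output)
```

View pics/6.png

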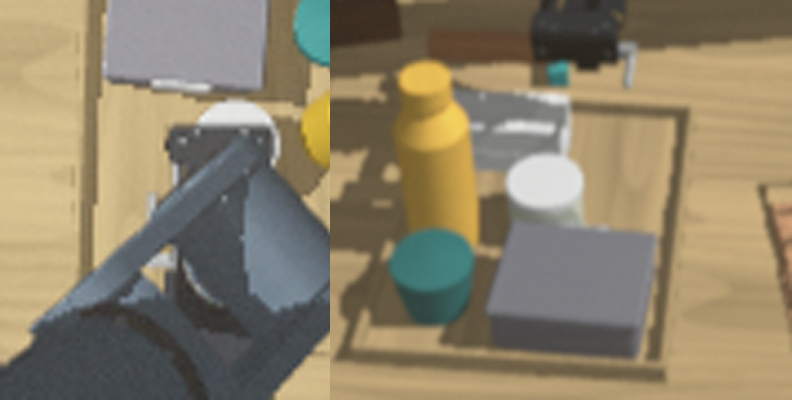

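The hook hangs level: its prong is at scene crop (628,65) and its handle is clear of the holder. Carrying it to the mat.

Emit:
move_arm(increments=[[[0.4, 0, 0], [0, 0, 0], 1], [[0.8, 0, 0], [0, 0, 0], 1], [[0.9, 0, 0], [0, 0, 0], 1], [[0.9, 0, 0], [0, 0, 0], 1], [[0.9, 0, 0], [0, 0, 0], 1], [[0.9, 0.5, 0], [0, 0, 0], 1], [[0.9, 0.6, 0], [0, 0, 0], 1], [[0.9, 0.6, 0], [0, 0, 0], 1], [[0.9, 0.6, 0], [0, 0, 0], 1], [[0.9, 0.6, 0], [0, 0, 0], 1], [[0.9, 0.6, 0.3], [0, 0, 0], 1], [[0.9, 0.5, 0.3], [0, 0, 0], 1], [[0.8, 0.3, 0.3], [0, 0, 0], 1], [[0.5, 0.2, 0.2], [0, 0, -0.04], 1], [[0, 0, 0], [0, 0, -0.04], 1], [[0, 0, 0], [0, 0, 0], 1]])

```text
time_s: 14.85
position: [0.5585, 0.0368, 0.0703]
tcp_rot: [[-0.183, 0.983, -0.004], [0.983, 0.183, 0.001], [0.001, -0.004, -1.0]]
force: [1.4, -0.9, -1.4]
opening: 0.113
grasp_force: 30.0
```

```bash
cat > m.py <<'E'
from h import *
np.set_printoptions(precision=4,suppress=True)
c=capture("top");s=capture("scene")
def both(l):
    a=[np.array(q["xy"])*[640,400] for q in pinpoint(c,l)[:4]]
    b=[np.array(q["xy"])*[640,400] for q in pinpoint(s,l)[:4]]
    print(l,a,b)
    for u in a:
        for v in b:
            p,e=tri(c,u,s,v)
            if e<.02: print("   ",p,round(e,4))
E
python3 - <<'E'
from m import *
for l in("pole_mid","hook","mat","ring"): both(l)
st=read_state(); print(st["position"],st["tcp_rot"][:2])
E
```

```text
pole_mid [array([450.176, 191.32 ]), array([272.192, 167.8  ])] [array([151.168, 255.28 ]), array([375.168, 256.4  ]), array([260.416, 199.8  ])]
    [ 0.5041 -0.6794  0.0125] 0.009
    [ 0.5679 -0.0203  0.1137] 0.0017
hook [array([421.376, 187.08 ]), array([369.92, 294.4 ])] [array([183.872, 262.32 ]), array([267.904, 185.48 ])]
    [ 0.5193 -0.5751  0.0045] 0.0041
    [ 0.1134 -0.3803  0.0075] 0.0098
mat [array([275.712, 170.4  ])] [array([370.88, 287.8 ]), array([269.696, 296.   ])]
    [ 0.574  -0.0204 -0.0054] 0.0014
ring [array([182.208, 144.32 ])] [array([488.832, 227.6  ]), array([256.768, 266.88 ])]
    [0.6136 0.2369 0.2728] 0.0048
[0.5602 0.0342 0.0721] [[-0.1775  0.9841  0.0003]
 [ 0.9841  0.1775 -0.    ]]
```

Emit:
move_arm(increments=[[[0, 0, 0.5], [0, 0, 0], 1], [[0, 0, 0.7], [0, 0, 0], 1], [[0, 0, 0.6], [0, 0, 0], 1], [[0, 0, 0.5], [0, 0, 0], 1], [[0, 0, 0.3], [0, 0, 0], 1], [[0, 0, 0.2], [0, 0, 0], 1], [[0, 0, 0.1], [0, 0, 0], 1], [[0, 0, 0], [0, 0, 0], 1], [[0, 0, 0], [0, 0, 0], 1]])

```text
time_s: 16.1
position: [0.5606, 0.0345, -0.0146]
tcp_rot: [[-0.179, 0.984, 0.001], [0.984, 0.179, -0.0], [-0.0, 0.001, -1.0]]
force: [-0.7, -0.7, -0.7]
opening: 0.11
grasp_force: 30.0
```

Emit:
move_arm(increments=[[[0, 0, 0.06], [0, 0, 0], 1], [[0, 0, 0.06], [0, 0, 0], 1], [[0, 0, 0], [0, 0, 0], 1]])

```text
time_s: 16.35
position: [0.5611, 0.0345, -0.0166]
tcp_rot: [[-0.179, 0.984, 0.002], [0.984, 0.179, -0.0], [-0.001, 0.002, -1.0]]
force: [-1.7, -0.6, 9.7]
opening: 0.109
grasp_force: 35.2
```

Emit:
move_arm(increments=[[[0, 0, -0.03], [0, 0, 0], 0.3], [[0, 0, 0], [0, 0, 0], 0.3], [[0, 0, 0], [0, 0, 0], 0.3], [[0, 0, 0], [0, 0, 0], 0.3], [[0, 0, 0], [0, 0, 0], 0.3], [[0, 0, 0], [0, 0, 0], 0.3], [[0, 0, -0.1], [0, 0, 0], 0.3], [[0, 0, 0], [0, 0, 0], 0.3], [[0, 0, 0], [0, 0, 0], 0.3], [[0, 0, 0], [0, 0, 0], 0.3], [[0, 0, 0], [0, 0, 0], 0.3]])

```text
time_s: 17.27
position: [0.5591, 0.0347, -0.0153]
tcp_rot: [[-0.179, 0.984, -0.002], [0.984, 0.179, 0.0], [0.001, -0.002, -1.0]]
force: [1.0, -0.4, -0.0]
opening: 0.694
grasp_force: 0.0
```

```bash
python3 - <<'E'
from m import *
for l in("pole_mid","hook"): both(l)
st=read_state(); print(st["position"],st["force"],st["opening"],st["grasp_force"])
E
```

```text
pole_mid [array([450.368, 190.6  ]), array([275.008, 170.   ]), array([370.368, 266.4  ])] [array([153.408, 257.52 ]), array([261.696, 201.68 ]), array([262.272, 271.6  ]), array([371.328, 278.2  ])]
    [ 0.5066 -0.6775  0.0069] 0.0179
    [ 0.5709 -0.0221  0.031 ] 0.0005
    [ 0.2178 -0.3843  0.0115] 0.0019
hook [array([367.616, 289.12 ]), array([422.4 , 185.88]), array([345.472, 156.4  ])] [array([182.272, 264.88 ]), array([270.72, 187.  ])]
    [ 0.1344 -0.3685  0.0166] 0.013
    [ 0.5244 -0.5801 -0.0013] 0.0054
[ 0.56    0.0346 -0.0148] [-0.0776  0.2076  0.987 ] 0.7011104263670362 0.0
```

Emit:
move_arm(increments=[[[-0.4, 0, 0], [0, 0, 0], 0.3], [[-0.6, 0, 0], [0, 0, 0], 0.3], [[-0.7, 0, 0], [0, 0, 0], 0.3], [[-0.6, 0, 0], [0, 0, 0], 0.3], [[-0.4, 0, 0], [0, 0, 0], 0.3], [[0, 0, 0], [0, 0, 0], 1], [[0, 0, 0], [0, 0, 0], 1], [[0, 0, 0], [0, 0, 0], 1], [[0, 0, 0], [0, 0, 0], 1], [[0, 0, 0], [0, 0, 0], 1], [[0, 0, 0], [0, 0, 0], 1], [[0, 0, 0], [0, 0, 0], 1], [[0, 0, 0], [0, 0, 0], 1], [[0, 0, 0], [0, 0, 0], 1], [[0, 0, 0], [0, 0, 0], 1]])

```text
time_s: 18.82
position: [0.5746, -0.0448, -0.0147]
tcp_rot: [[-0.179, 0.984, -0.0], [0.984, 0.179, 0.0], [0.0, -0.0, -1.0]]
force: [1.0, 0.6, 0.2]
opening: 0.248
grasp_force: 30.0
```

Emit:
move_arm(increments=[[[0, 0, -0.2], [0, 0, 0], 1], [[0, 0, -0.4], [0, 0, 0], 1], [[0, 0, -0.8], [0, 0, 0], 1], [[0, 0, -0.9], [0, 0, 0], 1], [[0, 0, -0.9], [0, 0, 0], 1], [[0, 0, -0.9], [0, 0, 0], 1], [[0, 0, -0.9], [0, 0, 0], 1], [[0, 0, -0.9], [0, 0, 0], 1], [[0, 0, -0.8], [0, 0, 0], 1], [[0, 0, -0.4], [0, 0, 0], 1], [[0, 0, 0], [0, 0.04, 0], 1], [[0, 0, 0], [0, 0.04, 0], 1], [[0, 0, 0], [0, 0.04, 0], 1], [[0, 0, 0], [0, 0.045, 0], 1], [[0, 0, 0], [0, 0, 0], 1], [[0, 0, 0], [0, 0, 0], 1]])

```text
time_s: 20.15
position: [0.5744, -0.0465, 0.1983]
tcp_rot: [[-0.166, 0.984, -0.06], [0.927, 0.176, 0.332], [0.337, -0.001, -0.941]]
force: [0.5, 0.9, -1.4]
opening: 0.252
grasp_force: 30.0
```

```bash
cat >> m.py <<'E'
H=np.array([.119,.027,-.032])
al=np.radians(10.4); a=np.array([np.cos(al),np.sin(al),0]); xh=np.array([-np.sin(al),np.cos(al),0]); up=np.array([0,0,1.])
def go(hook):
    st=read_state(); R=np.array(st["tcp_rot"]); p=st["position"]
    h=p+R@H; print("TCP",p,"hook now",h,"R",R.round(3).tolist())
    for w in hook: print("to",w,"tool units",R.T@(np.array(w)-h)/.03); h=np.array(w)
E
python3 - <<'E'
from m import *
for l in("pole_mid","hook","ring","rack_edge"): both(l)
ring=np.array([.614,.238,.270])
go([ring-.06*a-.12*xh,ring-.06*a,ring])
E
```

```text
pole_mid [array([371.392, 263.88 ]), array([270.912, 162.4  ]), array([449.024, 191.2  ])] [array([256.512, 197.   ]), array([374.912, 221.48 ]), array([151.168, 255.52 ])]
    [ 0.2312 -0.3911  0.0405] 0.0133
    [ 0.5685 -0.0318  0.2373] 0.002
    [ 0.5048 -0.6773  0.0118] 0.0052
hook [array([423.296, 186.4  ]), array([202.624, 138.52 ]), array([240.576, 154.68 ]), array([364.8 , 290.72])] [array([417.728, 214.2  ]), array([182.784, 264.68 ]), array([265.6, 186.2])]
    [ 0.5222 -0.5815 -0.0022] 0.0097
    [0.5849 0.0621 0.2797] 0.009
    [ 0.1284 -0.3734  0.0136] 0.0164
ring [array([183.296, 144.32 ])] [array([487.616, 228.8  ]), array([471.488, 214.92 ])]
    [0.6143 0.2347 0.2694] 0.0049
rack_edge [array([200.576, 137.52 ]), array([276.928, 172.   ])] [array([469.376, 211.6  ])]
    [0.6255 0.1698 0.3268] 0.0056
TCP [ 0.5746 -0.0445  0.1984] hook now [0.583  0.0598 0.2688] R [[-0.169, 0.984, -0.061], [0.926, 0.18, 0.333], [0.338, 0.0, -0.941]]
to [0.5766 0.1091 0.27  ] tool units [1.5715 0.0878 0.5227]
to [0.555  0.2272 0.27  ] tool units [ 3.764  -0.0037  1.3536]
to [0.614 0.238 0.27 ] tool units [0.0016 2.     0.0009]
```

Emit:
move_arm(increments=[[[0.4, 0, 0.1], [0, 0, 0], 1], [[0.7, 0, 0.2], [0, 0, 0], 1], [[0.7, 0, 0.3], [0, 0, 0], 1], [[0.7, 0, 0.3], [0, 0, 0], 1], [[0.7, 0, 0.3], [0, 0, 0], 1], [[0.7, 0, 0.3], [0, 0, 0], 1], [[0.7, 0, 0.2], [0, 0, 0], 1], [[0.5, 0, 0.1], [0, 0, 0], 1], [[0, 0, 0], [0, 0, 0], 1], [[0, 0, 0], [0, 0, 0], 1]])

```text
time_s: 21.48
position: [0.5451, 0.1157, 0.1995]
tcp_rot: [[-0.17, 0.984, -0.061], [0.925, 0.181, 0.333], [0.338, 0.0, -0.941]]
force: [0.3, -1.1, -1.2]
opening: 0.255
grasp_force: 30.0
```

```bash
python3 - <<'E'
from m import *
for l in("hook","ring","rack_edge"): both(l)
ring=np.array([.614,.238,.270]); go([ring])
A=cv2.resize(c["img"][115:175,150:230],(400,300),interpolation=cv2.INTER_CUBIC)
B=cv2.resize(s["img"][180:260,430:530],(375,300),interpolation=cv2.INTER_CUBIC)
im=np.zeros((600,800,3),np.uint8)
im[:600,:400]=cv2.resize(c["img"][100:190,165:225],(400,600),interpolation=cv2.INTER_CUBIC)
im[:600,400:]=cv2.resize(s["img"][180:270,440:500],(400,600),interpolation=cv2.INTER_CUBIC)
cv2.imwrite("pics/7.png",im[:,:,::-1])
E
```

```text
hook [array([189.696, 160.08 ]), array([422.08, 187.08]), array([367.808, 290.32 ])] [array([180.416, 261.   ]), array([474.368, 211.68 ]), array([270.208, 295.8  ]), array([264.896, 187.6  ])]
    [0.5643 0.2108 0.2805] 0.0024
    [ 0.5196 -0.5806  0.009 ] 0.0038
    [ 0.1287 -0.3808  0.0076] 0.0072
ring [array([183.616, 145.8  ]), array([273.728, 166.6  ])] [array([489.92, 228.8 ])]
    [0.6111 0.2383 0.2662] 0.0019
rack_edge [array([346.88, 158.68]), array([189.632, 162.48 ])] [array([472.384, 209.28 ])]
    [0.5565 0.2088 0.2821] 0.0051
TCP [0.5458 0.1139 0.1991] hook now [0.5545 0.2182 0.2695] R [[-0.167, 0.984, -0.06], [0.926, 0.178, 0.333], [0.339, -0.0, -0.941]]
to [0.614 0.238 0.27 ] tool units [0.2851 2.0706 0.0855]
```

View pics/7.png

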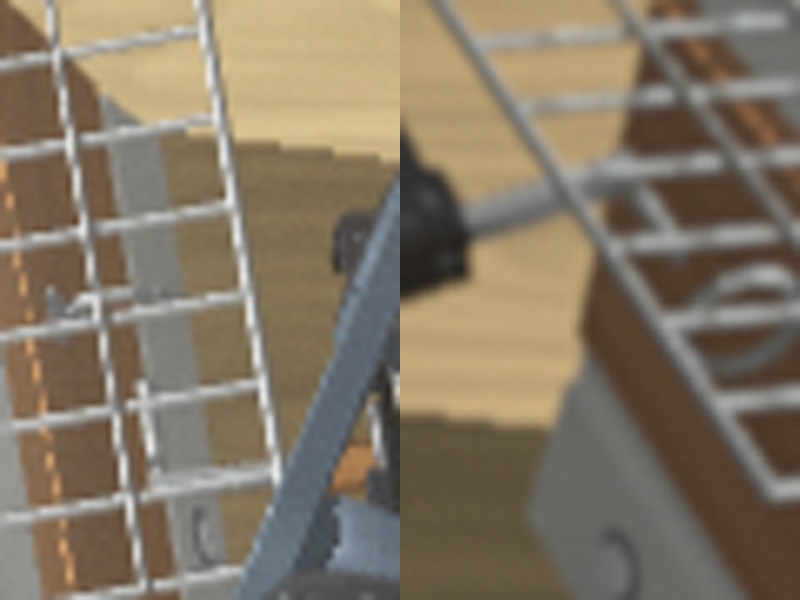

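```bash
python3 - <<'E'
from m import *
T=lambda u,v:(165+u/6.667,100+v/6.667); S=lambda u,v:(440+(u-400)/6.667,180+v/6.667)
hk,e1=tri(c,T(149,437),s,S(660,214)); tip,e2=tri(c,T(142,383),s,S(680,258)); rg,e3=tri(c,T(113,297),s,S(740,318))
print(hk,e1,tip,e2,rg,e3)
st=read_state();R=np.array(st["tcp_rot"]);h=st["position"]+R@H
iS=lambda p:((proj(s,p)-[440,180])*6.667+[400,0]); iT=lambda p:(proj(c,p)-[165,100])*6.667
print("pred hook",iT(h),iS(h),"tip",iT(h+.025*a),iS(h+.025*a),"ring.27",iT([.614,.238,.27]),iS([.614,.238,.27]))
print("diff in a,xh,up mm",[(1e3*np.dot(rg-hk,k)).round(1) for k in(a,xh,up)])
E
```

```text
[0.5497 0.2254 0.2677] 0.004431269866281759 [0.5747 0.2282 0.2672] 0.0016758514279267553 [0.6135 0.2401 0.2721] 0.0006750958904893604
pred hook [157.9653 425.9123] [639.5793 217.7206] tip [150.1085 372.947 ] [667.7264 259.906 ] ring.27 [120.034  297.0351] [733.915  323.0357]
diff in a,xh,up mm [np.float64(65.3), np.float64(3.0), np.float64(4.4)]
```

The left half (top camera) shows the prong from root (155,478) to tip (142,383) and the ring edge-on about (113,297). The right half (scene camera) shows the prong tip at (680,258) and the ring about (740,318). They agree with the kinematics, so I'm threading it: 6 mm in, 3 mm up, 63 mm sideways.

Emit:
move_arm(increments=[[[0.2, 0, -0.03], [0, 0, 0], 1], [[0, 0.2, 0], [0, 0, 0], 1], [[0, 0.3, 0], [0, 0, 0], 1], [[0, 0.3, 0], [0, 0, 0], 1], [[0, 0.3, 0], [0, 0, 0], 1], [[0, 0.3, 0], [0, 0, 0], 1], [[0, 0.3, 0], [0, 0, 0], 1], [[0, 0.2, 0], [0, 0, 0], 1], [[0, 0.1, 0], [0, 0, 0], 1], [[0, 0.1, 0], [0, 0, 0], 1], [[0, 0, 0], [0, 0, 0], 1], [[0, 0, 0], [0, 0, 0], 1]])

```text
time_s: 22.98
position: [0.6064, 0.1311, 0.202]
tcp_rot: [[-0.168, 0.984, -0.061], [0.926, 0.179, 0.333], [0.339, -0.001, -0.941]]
force: [-0.4, 0.1, -1.7]
opening: 0.249
grasp_force: 30.0
```

```bash
python3 - <<'E'
from m import *
for l in("hook","ring"): both(l)
st=read_state();print(st["force"],st["moment"],st["opening"])
ring=np.array([.614,.239,.270]); go([ring])
E
```

```text
hook [array([418.816, 186.2  ]), array([369.472, 290.6  ]), array([277.696, 169.4  ]), array([185.728, 140.6  ])] [array([181.824, 265.12 ]), array([491.328, 226.8  ]), array([267.328, 184.4  ])]
    [ 0.5242 -0.5744 -0.0036] 0.009
    [ 0.1307 -0.3777  0.0245] 0.0063
    [0.6248 0.23   0.2833] 0.0088
ring [array([184.384, 142.68 ])] [array([487.808, 226.68 ])]
    [0.618  0.2301 0.2787] 0.0015
[-0.7917  0.1185 -0.6   ] [-0.4402 -0.025   0.0402] 0.24974729485962882
TCP [0.6064 0.131  0.2022] hook now [0.6149 0.2354 0.2727] R [[-0.168, 0.984, -0.061], [0.926, 0.179, 0.333], [0.339, -0.0, -0.941]]
to [0.614 0.239 0.27 ] tool units [ 0.0877 -0.0088  0.1257]
```

```bash
python3 - <<'E'
from m import *
th=np.arange(0,1.501,.05)
o=38*(np.cos(th)-1)+150*np.sin(th); u=150*(np.cos(th)-1)-38*np.sin(th)
X=(-.94*o+.339*u)/30; Z=(-.339*o-.94*u)/30
for i in range(30): print(round(th[i+1],2),np.diff(X)[i].round(2),np.diff(Z)[i].round(2))
E
```

```text
0.05 -0.26 -0.02
0.1 -0.26 -0.01
0.15 -0.26 0.01
0.2 -0.26 0.02
0.25 -0.26 0.03
0.3 -0.25 0.05
0.35 -0.25 0.06
0.4 -0.25 0.07
0.45 -0.24 0.08
0.5 -0.24 0.09
0.55 -0.23 0.11
0.6 -0.23 0.12
0.65 -0.22 0.13
0.7 -0.22 0.14
0.75 -0.21 0.15
0.8 -0.2 0.16
0.85 -0.19 0.17
0.9 -0.18 0.18
0.95 -0.17 0.19
1.0 -0.16 0.2
1.05 -0.15 0.21
1.1 -0.14 0.21
1.15 -0.13 0.22
1.2 -0.12 0.23
1.25 -0.11 0.23
1.3 -0.1 0.24
1.35 -0.09 0.24
1.4 -0.07 0.25
1.45 -0.06 0.25
1.5 -0.05 0.25
```

Emit:
move_arm(increments=[[[-0.26, 0, -0.02], [0, 0, 0], 1], [[-0.26, 0, -0.01], [0, 0, 0], 1], [[-0.26, 0, 0.01], [0, 0, 0], 1], [[-0.26, 0, 0.02], [0, 0, 0], 1], [[-0.26, 0, 0.03], [0, 0, 0], 1], [[-0.25, 0, 0.05], [0, 0, 0], 1], [[-0.25, 0, 0.06], [0, 0, 0], 1], [[-0.25, 0, 0.07], [0, 0, 0], 1], [[-0.24, 0, 0.08], [0, 0, 0], 1], [[-0.24, 0, 0.09], [0, 0, 0], 1]])

```text
time_s: 24.22
position: [0.6191, 0.0644, 0.1652]
tcp_rot: [[-0.167, 0.984, -0.06], [0.926, 0.178, 0.334], [0.34, 0.0, -0.941]]
force: [1.0, 5.7, -2.5]
opening: 0.246
grasp_force: 30.0
```

```bash
python3 - <<'E'
from m import *
for l in("hook","ring","pole_mid"): both(l)
st=read_state();print(st["force"],st["moment"],st["opening"]); go([])
E
```

```text
hook [array([369.728, 292.   ]), array([424.704, 186.32 ]), array([211.328, 142.12 ])] [array([180.928, 264.32 ]), array([461.696, 240.   ]), array([265.408, 186.88 ])]
    [ 0.1222 -0.384   0.0066] 0.0011
    [ 0.5225 -0.5866 -0.0008] 0.0094
    [0.6302 0.1658 0.2418] 0.0134
ring [array([202.496, 145.52 ])] [array([462.592, 238.8  ])]
    [0.6177 0.1833 0.2369] 0.0089
pole_mid [array([369.472, 264.12 ]), array([277.824, 170.2  ]), array([181.376, 153.8  ]), array([199.872, 141.   ])] [array([156.672, 257.   ]), array([418.176, 245.8  ]), array([261.12, 204.08])]
    [ 0.2257 -0.3835  0.0068] 0.002
[-0.1764 -0.3344 -1.5515] [-0.3812 -0.0181  0.0014] 0.2521254552600411
TCP [0.619  0.0641 0.1661] hook now [0.6275 0.1685 0.2364] R [[-0.168, 0.984, -0.06], [0.926, 0.179, 0.333], [0.338, 0.001, -0.941]]
```

Emit:
move_arm(increments=[[[-0.23, 0, 0.11], [0, 0, 0], 1], [[-0.23, 0, 0.12], [0, 0, 0], 1], [[-0.22, 0, 0.13], [0, 0, 0], 1], [[-0.22, 0, 0.14], [0, 0, 0], 1], [[-0.21, 0, 0.15], [0, 0, 0], 1], [[-0.2, 0, 0.16], [0, 0, 0], 1], [[-0.19, 0, 0.17], [0, 0, 0], 1], [[-0.18, 0, 0.18], [0, 0, 0], 1], [[-0.17, 0, 0.19], [0, 0, 0], 1], [[-0.16, 0, 0.2], [0, 0, 0], 1], [[-0.15, 0, 0.21], [0, 0, 0], 1], [[-0.14, 0, 0.21], [0, 0, 0], 1], [[-0.13, 0, 0.22], [0, 0, 0], 1], [[-0.12, 0, 0.23], [0, 0, 0], 1]])

```text
time_s: 25.78
position: [0.6271, 0.018, 0.0708]
tcp_rot: [[-0.168, 0.984, -0.061], [0.926, 0.179, 0.333], [0.339, -0.0, -0.941]]
force: [-1.2, 4.9, -0.2]
opening: 0.25
grasp_force: 30.0
```

```bash
python3 - <<'E'
from m import *
for l in("hook","ring","pole_mid"): both(l)
st=read_state();print(st["force"],st["moment"],st["opening"]); go([])
E
```

```text
hook [array([359.616, 179.32 ]), array([365.312, 291.52 ]), array([230.72, 145.52]), array([422.4, 184.6])] [array([436.224, 272.68 ]), array([184.128, 262.   ]), array([268.288, 185.32 ])]
    [ 0.5139 -0.3081  0.2958] 0.0036
    [ 0.1257 -0.3693  0.0165] 0.0054
    [0.6401 0.1252 0.1364] 0.0078
    [ 0.5275 -0.5732  0.0148] 0.0095
ring [array([224.32, 146.2 ]), array([200.192, 137.08 ])] [array([438.208, 268.12 ])]
    [0.634  0.1367 0.148 ] 0.0071
pole_mid [array([451.584, 190.12 ]), array([371.328, 266.4  ]), array([259.2 , 153.68]), array([202.432, 138.6  ])] [array([260.224, 201.12 ]), array([151.168, 254.8  ]), array([394.688, 272.12 ])]
    [ 0.5078 -0.6796  0.0188] 0.0143
    [ 0.2182 -0.3884  0.0139] 0.0001
    [0.6179 0.0279 0.1085] 0.0028
[-0.4304 -0.0872 -0.5514] [-0.3754 -0.0142 -0.038 ] 0.24691093156433191
TCP [0.6279 0.0173 0.0719] hook now [0.6363 0.1217 0.1422] R [[-0.168, 0.984, -0.059], [0.926, 0.178, 0.332], [0.337, 0.001, -0.941]]
```

Emit:
move_arm(increments=[[[-0.11, 0, 0.23], [0, 0, 0], 1], [[-0.1, 0, 0.24], [0, 0, 0], 1], [[-0.09, 0, 0.24], [0, 0, 0], 1], [[-0.07, 0, 0.25], [0, 0, 0], 1], [[-0.06, 0, 0.25], [0, 0, 0], 1], [[0, 0, 0], [0, 0, 0], 1], [[0, 0, 0], [0, 0, 0], 1]])

```text
time_s: 26.77
position: [0.6262, 0.018, 0.0317]
tcp_rot: [[-0.168, 0.984, -0.063], [0.926, 0.18, 0.333], [0.339, -0.002, -0.941]]
force: [-0.5, -0.4, -1.5]
opening: 0.251
grasp_force: 30.0
```

```bash
python3 - <<'E'
from m import *
for l in("hook","ring","pole_mid"): both(l)
st=read_state();print(st["force"],st["moment"],st["opening"]); go([])
E
```

```text
hook [array([419.712, 187.4  ]), array([367.424, 292.48 ])] [array([181.504, 261.6  ]), array([431.616, 280.6  ]), array([267.584, 187.92 ])]
    [ 0.5189 -0.5753  0.0057] 0.0092
    [ 0.119  -0.3766 -0.    ] 0.0008
ring [array([229.312, 150.6  ]), array([276.48, 168.32])] [array([436.672, 278.52 ])]
    [0.6281 0.136  0.1027] 0.0051
pole_mid [array([371.392, 264.2  ]), array([449.984, 188.2  ])] [array([151.616, 255.12 ]), array([393.92, 282.68]), array([260.8 , 199.52]), array([261.376, 270.6  ])]
    [ 0.2281 -0.3852  0.0287] 0.0021
    [ 0.5147 -0.6732  0.0242] 0.0112
[-0.6602 -0.3343 -1.1734] [-0.3614 -0.0453 -0.0559] 0.2517918221080166
TCP [0.6274 0.018  0.0333] hook now [0.6358 0.1223 0.1036] R [[-0.168, 0.984, -0.06], [0.926, 0.179, 0.333], [0.338, 0.001, -0.941]]
```

Emit:
move_arm(increments=[[[-0.04, 0, 0.1], [0, 0, 0], 1], [[-0.04, 0, 0.1], [0, 0, 0], 1], [[-0.03, 0, 0.1], [0, 0, 0], 1], [[0, 0, 0], [0, 0, 0], 1]])

```text
time_s: 27.5
position: [0.6272, 0.0194, 0.0234]
tcp_rot: [[-0.167, 0.984, -0.061], [0.925, 0.177, 0.336], [0.341, -0.0, -0.94]]
force: [1.5, 4.2, 2.9]
opening: 0.251
grasp_force: 30.0
```

```bash
python3 - <<'E'
from m import *
for l in("ring",): both(l)
st=read_state();print(st["force"],st["moment"],st["opening"]); go([])
E
```

```text
ring [] [array([435.328, 275.32 ])]
[1.8543 5.6168 2.8207] [ 0.9287 -0.1325 -0.2539] 0.24891379658820614
TCP [0.6273 0.0192 0.0237] hook now [0.6358 0.1234 0.0943] R [[-0.168, 0.984, -0.06], [0.925, 0.178, 0.335], [0.34, 0.0, -0.94]]
```

```bash
python3 - <<'E'
from m import *
r0=np.array([.614,.239,.270]); hg=r0+.038*xh-.15*up
for th in(1.15,1.2,1.25,1.3,1.35,1.4):
    p=hg-xh*(.038*np.cos(th)+.15*np.sin(th))+up*(.15*np.cos(th)-.038*np.sin(th))
    q=hg-xh*.185*np.sin(th)+up*.185*np.cos(th)
    q2=[q+.155*k*a-xh*.008*np.cos(th)*0 for k in(1,-1)]
    print(th,p,"ring s",proj(s,p).round(1),"t",proj(c,p).round(1),"top edge s",[proj(s,x).round(1) for x in q2],"t",[proj(c,x).round(1) for x in q2])
for l in("hatch","ring"):
    print([(np.array(k["extent"])*[640,400,640,400],k["confidence"]) for k in search_frame(s,l)][:2],[(np.array(k["extent"])*[640,400,640,400],k["confidence"]) for k in search_frame(c,l)][:2])
# brown panel front edge profile, scene
im=cv2.cvtColor(s["img"],cv2.COLOR_RGB2HSV)
for l in(450,460,470,480): print(l,s["img"][240:330:5,l].tolist())
E
```

```text
1.15 [0.6347 0.1264 0.1466] ring s [435.5 268.4] t [228.5 146.3] top edge s [array([456.9, 304.4]), array([413.5, 215.5])] t [array([223. ,  96.9]), array([237.2, 188.9])]
1.2 [0.6349 0.1253 0.1389] ring s [434.5 270.6] t [229.3 146.7] top edge s [array([454.5, 307.1]), array([411.8, 218. ])] t [array([224.7,  97.6]), array([238.8, 189. ])]
1.25 [0.635  0.1246 0.1312] ring s [433.7 272.7] t [230.1 147.1] top edge s [array([452.4, 309.7]), array([410.2, 220.5])] t [array([226.2,  98.3]), array([240.2, 189. ])]
1.3 [0.6351 0.1242 0.1235] ring s [433.  274.8] t [230.7 147.5] top edge s [array([450.4, 312.4]), array([408.8, 223. ])] t [array([227.6,  99. ]), array([241.6, 189.1])]
1.35 [0.6351 0.1242 0.1158] ring s [432.5 276.9] t [231.1 147.9] top edge s [array([448.6, 315.1]), array([407.6, 225.5])] t [array([228.9,  99.7]), array([242.7, 189.2])]
1.4 [0.635  0.1246 0.108 ] ring s [432.1 278.9] t [231.5 148.3] top edge s [array([447. , 317.7]), array([406.5, 228. ])] t [array([230. , 100.5]), array([243.8, 189.3])]
[(array([407.424, 224.12 , 521.472, 319.72 ]), 0.69)] [(array([178.496,
[... 456 characters left out ...]
 65, 46], [83, 61, 42], [81, 60, 42], [86, 62, 44], [89, 64, 44], [145, 102, 68], [186, 132, 88], [190, 133, 89], [178, 126, 85], [139, 99, 67], [97, 84, 61], [97, 84, 62]]
470 [[94, 69, 50], [97, 71, 51], [91, 67, 48], [95, 69, 50], [87, 64, 46], [84, 62, 43], [85, 62, 44], [90, 66, 46], [85, 62, 43], [89, 64, 45], [88, 64, 46], [84, 61, 43], [81, 59, 41], [171, 121, 82], [183, 129, 86], [137, 98, 66], [98, 84, 62], [98, 84, 62]]
480 [[110, 111, 107], [110, 111, 107], [91, 73, 59], [93, 69, 49], [95, 69, 50], [94, 69, 50], [91, 67, 47], [89, 65, 46], [84, 61, 44], [86, 64, 45], [92, 68, 48], [91, 66, 45], [88, 65, 45], [90, 65, 46], [180, 128, 86], [129, 92, 62], [97, 84, 62], [98, 85, 62]]
```

Emit:
move_arm(increments=[[[0.04, 0, 0.1], [0, 0, 0], 1], [[0.03, 0, 0.1], [0, 0, 0], 1], [[0, 0, 0], [0, 0, 0], 1], [[0, 0, 0], [0, 0, 0], 1]])

```text
time_s: 28.33
position: [0.6265, 0.0216, 0.0181]
tcp_rot: [[-0.168, 0.984, -0.06], [0.926, 0.179, 0.333], [0.338, -0.0, -0.941]]
force: [0.8, 1.6, 0.7]
opening: 0.251
grasp_force: 30.0
```

Emit:
move_arm(increments=[[[-0.02, 0, 0.06], [0, 0, 0], 1], [[-0.02, 0, 0.06], [0, 0, 0], 1], [[0, 0, 0], [0, 0, 0], 1], [[0, 0, 0], [0, 0, 0], 1]])

```text
time_s: 28.67
position: [0.6265, 0.0225, 0.0154]
tcp_rot: [[-0.168, 0.984, -0.06], [0.925, 0.179, 0.334], [0.34, 0.0, -0.941]]
force: [0.8, 2.2, 5.9]
opening: 0.251
grasp_force: 30.0
```

```bash
python3 - <<'E'
from m import *
for l in("ring","hook"): both(l)
st=read_state();print(st["force"],st["moment"],st["opening"]); go([])
print([(np.array(k["extent"])*[640,400,640,400],k["confidence"]) for k in search_frame(s,"hatch")][:2])
E
```

```text
ring [] [array([433.792, 277.32 ])]
hook [array([366.912, 291.12 ]), array([422.528, 189.4  ]), array([236.416, 147.68 ])] [array([180.672, 264.2  ]), array([268.8 , 187.08]), array([428.672, 283.8  ])]
    [ 0.1257 -0.372   0.009 ] 0.0032
    [ 0.5122 -0.5869 -0.0119] 0.0008
    [0.6406 0.1138 0.0946] 0.0068
[0.2405 1.0108 6.9409] [ 0.6852  0.0373 -0.1315] 0.25038135994489025
TCP [0.6265 0.0224 0.0154] hook now [0.635  0.1267 0.0859] R [[-0.168, 0.984, -0.06], [0.925, 0.179, 0.334], [0.34, 0.0, -0.941]]
[(array([410.624, 224.68 , 522.112, 317.8  ]), 0.63), (array([248.576, 247.52 , 272.576, 264.68 ]), 0.29)]
```

Holding about 7 N at the prong moves nothing further, so the hatch is at its stop. Recentring the prong and withdrawing it sideways.

Emit:
move_arm(increments=[[[0.07, 0, -0.2], [0, 0, 0], 1], [[0.08, 0, -0.2], [0, 0, 0], 1], [[0, 0, 0], [0, 0, 0], 1], [[0, -0.2, 0], [0, 0, 0], 1], [[0, -0.3, 0], [0, 0, 0], 1], [[0, -0.3, 0], [0, 0, 0], 1], [[0, -0.3, 0], [0, 0, 0], 1], [[0, -0.3, 0], [0, 0, 0], 1], [[0, -0.3, 0], [0, 0, 0], 1], [[0, -0.3, 0], [0, 0, 0], 1], [[0, -0.3, 0], [0, 0, 0], 1], [[0, -0.2, 0], [0, 0, 0], 1], [[0, 0, 0], [0, 0, 0], 1]])

```text
time_s: 30.1
position: [0.5508, 0.0089, 0.0275]
tcp_rot: [[-0.167, 0.984, -0.062], [0.926, 0.178, 0.334], [0.34, -0.002, -0.941]]
force: [-0.9, -0.1, -1.4]
opening: 0.251
grasp_force: 30.0
```

```bash
python3 - <<'E'
from m import *
for l in("ring","hook","mat"): both(l)
st=read_state();print(st["force"],st["moment"],st["opening"]); go([])
print([(np.array(k["extent"])*[640,400,640,400],k["confidence"]) for k in search_frame(s,"hatch")][:2])
E
```

```text
ring [array([348.096, 159.4  ])] [array([434.688, 277.32 ])]
hook [array([368.512, 290.32 ])] [array([265.6 , 185.88]), array([183.104, 263.6  ]), array([425.28, 256.12])]
    [ 0.1304 -0.3798  0.0169] 0.0028
mat [] []
[ 0.2677  1.3996 -0.9204] [-0.325   0.0141  0.0248] 0.24860080732490009
TCP [0.553  0.0089 0.0274] hook now [0.5615 0.1133 0.0978] R [[-0.169, 0.984, -0.06], [0.926, 0.179, 0.333], [0.339, 0.0, -0.941]]
[(array([407.296, 223.   , 522.88 , 318.8  ]), 0.58)]
```

Emit:
move_arm(increments=[[[-0.4, 0.1, -0.15], [0, 0, 0], 1], [[-0.45, 0.1, -0.15], [0, 0, 0], 1], [[-0.45, 0.1, -0.15], [0, 0, 0], 1], [[-0.42, 0.1, -0.15], [0, 0, 0], 1], [[0.12, 0, -0.32], [0, 0, 0], 1], [[0.12, 0, -0.32], [0, 0, 0], 1], [[0, 0, 0], [0, -0.04, 0], 1], [[0, 0, 0], [0, -0.04, 0], 1], [[0, 0, 0], [0, -0.04, 0], 1], [[0, 0, 0], [0, -0.045, 0], 1], [[0, 0, 0], [0, 0, 0], 1], [[0, 0, 0], [0, 0, 0], 1]])

```text
time_s: 31.55
position: [0.5734, -0.0405, 0.0484]
tcp_rot: [[-0.182, 0.983, -0.001], [0.983, 0.182, 0.002], [0.002, -0.001, -1.0]]
force: [-0.4, 0.0, -1.5]
opening: 0.249
grasp_force: 30.0
```

```bash
python3 - <<'E'
from m import *
for l in("pole_mid","hook","mat","ring"): both(l)
go([])
E
```

```text
pole_mid [array([449.216, 189.2  ]), array([369.216, 262.68 ])] [array([150.912, 254.88 ]), array([260.288, 201.68 ])]
    [ 0.5116 -0.6742  0.0213] 0.0059
    [ 0.2331 -0.3823  0.0227] 0.0064
hook [array([423.296, 188.6  ]), array([369.728, 292.8  ])] [array([179.584, 263.   ]), array([268.096, 186.8  ]), array([412.416, 266.52 ]), array([262.784, 271.32 ])]
    [ 0.5148 -0.5879 -0.0044] 0.0014
    [ 0.1189 -0.3794  0.0056] 0.0106
mat [] [array([369.92, 284.6 ])]
ring [array([358.72, 182.88]), array([350.528, 159.4  ])] [array([432.704, 278.   ])]
TCP [ 0.5741 -0.043   0.0472] hook now [0.5796 0.0789 0.0793] R [[-0.178, 0.984, -0.0], [0.984, 0.178, 0.0], [0.0, -0.0, -1.0]]
```

Emit:
move_arm(increments=[[[0, 0, 0.3], [0, 0, 0], 1], [[0, 0, 0.5], [0, 0, 0], 1], [[0, 0, 0.5], [0, 0, 0], 1], [[0, 0, 0.3], [0, 0, 0], 1], [[0, 0, 0.2], [0, 0, 0], 1], [[0, 0, 0.1], [0, 0, 0], 1], [[0, 0, 0.05], [0, 0, 0], 1], [[0, 0, 0], [0, 0, 0], 1], [[0, 0, 0], [0, 0, 0], 1]])

```text
time_s: 32.8
position: [0.5748, -0.0426, -0.0106]
tcp_rot: [[-0.179, 0.984, 0.002], [0.984, 0.179, -0.001], [-0.001, 0.002, -1.0]]
force: [0.7, -0.7, -1.5]
opening: 0.254
grasp_force: 30.0
```

Emit:
move_arm(increments=[[[0, 0, 0.06], [0, 0, 0], 1], [[0, 0, 0.06], [0, 0, 0], 1], [[0, 0, 0], [0, 0, 0], 1]])

```text
time_s: 33.05
position: [0.5749, -0.0422, -0.0142]
tcp_rot: [[-0.179, 0.984, 0.002], [0.984, 0.179, -0.0], [-0.0, 0.002, -1.0]]
force: [0.2, 3.4, 3.5]
opening: 0.255
grasp_force: 30.0
```

Emit:
move_arm(increments=[[[0, 0, 0], [0, 0, 0], 0.2], [[0, 0, 0], [0, 0, 0], 0.2], [[0, 0, 0], [0, 0, 0], 0.2], [[0, 0, 0], [0, 0, 0], 0.2], [[0, 0, 0], [0, 0, 0], 0.2], [[0, 0, 0], [0, 0, 0], 0.2], [[0, 0, 0], [0, 0, 0], 0.2], [[0, 0, 0], [0, 0, 0], 0.2], [[0, 0, -0.2], [0, 0, 0], 0.2], [[0, 0, -0.5], [0, 0, 0], 0.2], [[0, 0, -0.8], [0, 0, 0], 0.2], [[0, 0, -0.8], [0, 0, 0], 0.2], [[0, 0, -0.8], [0, 0, 0], 0.2], [[0, 0, -0.8], [0, 0, 0], 0.2], [[0, 0, -0.6], [0, 0, 0], 0.2], [[-0.5, -0.7, -0.3], [0, 0, 0], 0.2], [[-0.5, -0.7, 0], [0, 0, 0], 0.2], [[-0.5, -0.5, 0], [0, 0, 0], 0.2], [[0, 0, 0], [0, 0, 0], 0.2], [[0, 0, 0], [0, 0, 0], 0.2]])

```text
time_s: 34.72
position: [0.5258, -0.0975, 0.1299]
tcp_rot: [[-0.177, 0.984, 0.001], [0.984, 0.177, 0.0], [-0.0, 0.001, -1.0]]
force: [0.1, -0.1, -0.6]
opening: 0.799
grasp_force: 0.0
```

```bash
python3 - <<'E'
from m import *
for l in("pole_mid","hook","mat","ring"): both(l)
print([(np.array(k["extent"])*[640,400,640,400],k["confidence"]) for k in search_frame(s,"hatch")][:2])
st=read_state();print(st["time_s"],st["position"],st["force"],st["opening"])
E
```

```text
pole_mid [array([447.68, 192.52])] [array([151.488, 254.88 ]), array([373.184, 276.88 ]), array([261.12, 200.68])]
    [ 0.5003 -0.6757  0.0095] 0.0001
hook [array([422.272, 185.2  ]), array([366.72, 292.12]), array([251.712, 167.12 ])] [array([267.072, 187.08 ]), array([183.808, 264.4  ]), array([407.296, 285.32 ])]
    [ 0.5263 -0.5762  0.0034] 0.0092
    [ 0.1214 -0.3755  0.0052] 0.004
    [0.582  0.073  0.0207] 0.0128
mat [array([277.824, 167.   ]), array([364.48, 180.48])] [array([370.112, 283.6  ])]
    [ 0.5837 -0.0284  0.0223] 0.0066
ring [array([361.984, 180.2  ]), array([179.968, 153.48 ])] [array([435.2 , 277.32])]
[(array([410.816, 223.   , 523.776, 318.4  ]), 0.6)]
35.2667 [ 0.5262 -0.0967  0.1292] [-0.6313  0.405   0.6747] 0.7971898738914546
```

```bash
python3 -c "
from rig import *
print(hand_in())"
```

```text
the job is handed in; nothing more can be done
None
```

I've handed the job in; it returned no verdict. By my measurements the hatch is down at its stop, the hook is lying flat and released on the cork mat, the arm is clear, and nothing in the tray was moved, in about 35 s of the 69 s allowed.

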